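# Screw the lid back on the coffee jug at a delegate's desk

## Task

Close the coffee jug: take its lid from the cork coaster, set it level on the jug's neck, turn it back (anticlockwise seen from above) until it drops into the start of its thread, then screw it forward (clockwise) until it stops, fully home. Let go of it, and leave the carton, mug, tumbler, pen cup and glasses case where they stand.

Things in the scene. Friction and masses are not known exactly. Their poses are not given: they have to be found in the camera images.
- lid_center (a point): Black ribbed plastic screw lid, 96 mm across, 70 mm high, about 180 g: a round cap 36 mm high with a grip bar on top. Point on its axis half-way up: 35 mm above its lower edge, 1 mm below the cap's top face, 35 mm below the bar's top. z up its axis, x along the bar. It starts upright on a cork coaster (124 mm across, 4 mm thick, stuck to the desk).
- lid_bar (a point): Centre of the lid's straight grip bar, 18 mm above lid_center: 76 mm long (x), 20 mm wide (y, the way to pinch it), 34 mm high, standing across the middle of the cap's flat top.
- lid_edge (a point): Centre of the lid's lower edge, 35 mm below lid_center. Just inside this edge four hidden lugs point inwards, 90 degrees apart, 77 mm across between opposite ones. The lid turns easily on its thread (about 0.1 Nm under its own weight, more when pressed); near 1 Nm it is against a stop.
- jug_mouth (a point): Centre of the jug's mouth, in the plane of the rim, 150 mm above the desk; z up. Grey plastic neck, 72 mm across, tapering over the top 8 mm to 62 mm at the rim, which guides the lid. Round it, 86 mm across and up to 8 mm below the rim, are four right-hand thread starts 90 degrees apart; their angle about the axis is different each time and not given.
- jug_shoulder (a point): Centre of the jug's shoulder, 30 mm below the mouth. Gap from here up to lid_edge: 14 to 22 mm while the lid rides on top of the threads, 7 mm when dropped into their start, 2 mm fully home. On top: clockwise soon jams; anticlockwise climbs up to 6 mm, drops after at most 75 degrees, meets a stop within 14 more. Then clockwise 43 to 60 degrees to the end stop.
- jug_handle (a point): Outer end of the black side handle of the squat steel insulated jug, 105 mm from its axis, 85 mm above the desk (handle top 108 mm); the jug is 130 mm across and held immovably in a square holder bolted to the desk.
- carton_center (a point): Centre of a drink carton, 45 x 60 x 120 mm, loose, a bystander.
- mug_center (a point): Centre of a white mug, 72 mm across, 90 mm high, loose, a bystander.
- tumbler_center (a point): Centre of a glass tumbler, 68 mm across, 100 mm high, loose, a bystander.
- pencup_center (a point): Centre of a dark pen cup with three pens, 84 mm across, 100 mm high (pens reach 150 mm), loose, a bystander.
- glassescase_center (a point): Centre of a green glasses case, 62 x 160 x 36 mm, loose, a bystander.
Not all that is in view belongs to the job. There is more than one size of the part that bears lid_center; the job needs the smallest.

How it is judged:
By the outcome, as a careful person would: the job done as asked, in the order asked, and still so for the second after the job is handed in, with the robot touching nothing.
It also fails if it takes over 67 s, if anything falls off the work surface, if the arm or the gripper's body presses on something with over 40 N, if the wrist force passes 120 N, or if a joint passes its speed limit or range.

## Robot

A 6-joint arm with a two-finger parallel gripper is mounted at the origin on the work surface. World frame = base frame: x ahead of the robot, y to its left, z up, the work surface at z = 0. Lengths are in m, angles in rad, forces in N, time in s.
With the tool pointing down it reaches from about 0.25 to 0.8 m from the base axis. Payload 8.5 kg.
Tool frame: the origin (TCP) lies between the finger pads; the fingertips stand 17 mm ahead of it and the grasp point (between the pads) lies 2 mm behind it; z points along the fingers, y is the direction in which the jaws open and shut (so a half turn about z gives the same grasp; the last joint's range is limited). The gripper opens to 85 mm and grips with 20 to 120 N. Pads are 22 mm wide; open, the fingers measure 114 mm over their backs; the gripper's body (76 mm by 85 mm) begins 54 mm behind the grasp point. The pads swing forward as they close: fully open they stand 13 mm farther back than shut.
Start: joints at [-1.106, 0.238, -0.013, 1.319, 0, 1.571], TCP at [0.235, -0.469, 0.248] pointing down, gripper open.
Joint ranges: [-2.66, 2.66], [-1.03, 1.9], [-1.14, 1.46], [-1.82, 2.27], [-1.45, 1.34], [-3.14, 3.14]. Speed limits (rad/s): [2.22, 2.22, 2.79, 3.14, 3.14, 3.14].

## Interface

Orientations are given as a unit quaternion [w, x, y, z].
In Python, from bench import r, read_camera gives the robot as it stands. The module is installed in compiled form; this text tells all that it offers.
- The arm moves only by the shell command python3 -m crank 'ROWS' [OPENING] [FORCE]. ROWS is text: rows parted by semicolons, each of 6 numbers parted by spaces: the shift along the world's x, y, z in mm, then the turn, a rotation vector about the world's x, y, z in rad. A call has 1 to 20 rows; each row shifts and turns the commanded pose from where the row before left it; what a row does not reach is not made up. A row lasts 1/10 s, in which the tool goes at most 50 mm and 8.59 degrees, less where a joint would pass 70% of its speed; a pose out of reach is approached as far as the arm can. A call is refused whole if a number of a shift passes 50 or a number of a turn 0.15, either way. A call with a gripper value outside its range is refused whole. OPENING is the closure, from 0 (fully open) to 1 (shut), set as the call begins (- or left out, the last holds). The fingers move at their own pace and stop on an object; FORCE is the grip in N (left out, the last holds). Time passes only in rows, so rows that do not move let the fingers close. It gives the time, the measured TCP pose, the force and the opening at its end, in the units of the state.
- r.sense(): the state, without advancing time (a new reading comes with each control period).
- read_camera(name): name is "scene" or "top" or "wrist"; returns a dict with "color" (384x512x3 uint8, red, green, blue), "camera_matrix" (3x3 intrinsics, pixels), "rvec" (rotation vector, rad) and "tvec" (3), from world to camera coordinates, as OpenCV has them. Camera axes: x right, y down, z forward; pixel columns grow to the right and rows downward; lengths in m; the calibration is good to about 2 mm. A picture is of the moment at which its call begins. There is no depth.
- r.close_job(): hands the job in, once; it reports no verdict.
The state is a dict: "time_s": time; "qpos": joint angles; "dq": joint speeds; "tau": joint torques, N m; "eef_pos": TCP position; "ee_rot": TCP orientation; "ft_force": force on the tool from outside, world axes, zero at the start; "ft_torque": the same for the moment, N m; "width": finger opening in m.
Only numpy, scipy, OpenCV 4.12 (cv2) and the standard library are available. Lean on these libraries where they do the work, as an engineer would, in place of code of your own. Each camera call takes 0.05 s, during which the arm holds its last target.

## Working session

There is one attempt and no reset: what is moved stays moved. The work goes in short steps, Python scripts to look and compute and a shell command to move; the robot and the scene stay as the last step left them, time stands still between calls to the robot, and variables do not carry over. Pictures are saved under pics/ and viewed, and the job is handed in when it is done.

```bash
mkdir -p pics; python3 - <<'E'
from bench import r, read_camera
import cv2
s=r.sense()
print({k:s[k] for k in ['time_s','eef_pos','ee_rot','ft_force','width']})
for n in ['scene','top','wrist']:
    d=read_camera(n); cv2.imwrite(f'pics/{n}0.png',d['color'][:,:,::-1]); print(n,d['camera_matrix'],d['rvec'],d['tvec'])
E
```

```text
{'time_s': 0.0, 'eef_pos': array([ 0.23516473, -0.4689805 ,  0.24767916]), 'ee_rot': array([-6.88720113e-04,  9.73120075e-01,  2.30297243e-01, -1.57647064e-04]), 'ft_force': array([-0.31540209,  0.05756171, -0.24265075]), 'width': 0.0855389732399647}
scene [[411.25755031   0.         262.27025982]
 [  0.         411.25755031 183.99986134]
 [  0.           0.           1.        ]] [ 1.56381522  1.72019967 -0.9264988 ] [ 0.00935101 -0.21314515  1.71029533]
top [[371.17766141   0.         250.95499087]
 [  0.         371.17766141 192.62994591]
 [  0.           0.           1.        ]] [ 2.15750812 -2.20878334  0.08575883] [0.05236487 0.61465685 1.20658698]
wrist [[282.42020141   0.         258.71817504]
 [  0.         282.42020141 193.55013582]
 [  0.           0.           1.        ]] [-2.43094291  1.49945403  0.24618831] [-0.52354741 -0.04130312  0.38038039]
```

View pics/scene0.png

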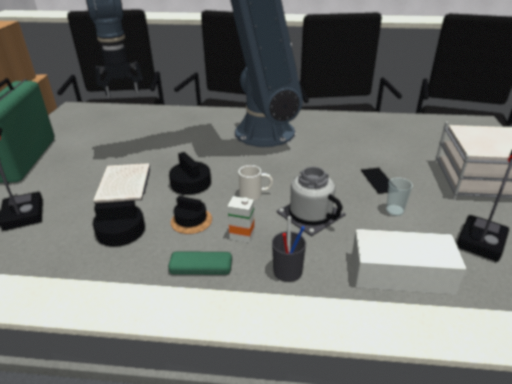

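View pics/top0.png

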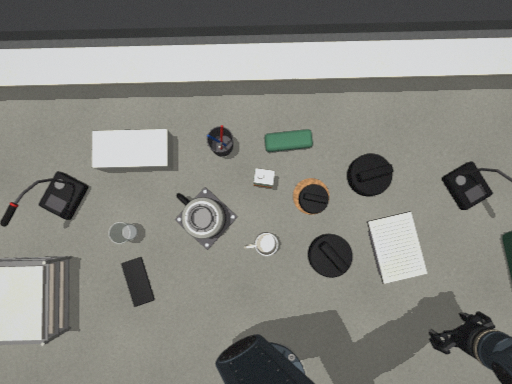

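View pics/wrist0.png

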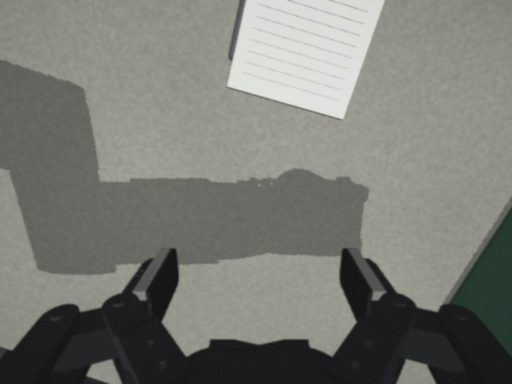

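The scene and top views show three black lids, at top pixels (313,198) on the cork coaster, (370,174) and (330,255). I choose (313,198), the smallest and the one on cork. The jug is at about (203,217).

```bash
cat > h.py <<'E'
import numpy as np, cv2
from bench import r, read_camera
from scipy.spatial.transform import Rotation as R
def ray(d,u,v,z):
    Rm=cv2.Rodrigues(np.array(d['rvec'],float))[0]; t=np.array(d['tvec'],float).ravel()
    c=-Rm.T@t; w=Rm.T@np.linalg.solve(d['camera_matrix'],[u,v,1.])
    return c+w*(z-c[2])/w[2]
def proj(d,P):
    return cv2.projectPoints(np.array(P,float).reshape(-1,3),np.array(d['rvec'],float),np.array(d['tvec'],float),d['camera_matrix'],None)[0].reshape(-1,2)
def st():
    s=r.sense(); q=s['ee_rot']; m=R.from_quat([q[1],q[2],q[3],q[0]]).as_matrix()
    print('t %.2f'%s['time_s'],'pos',np.round(np.array(s['eef_pos'])*1000,1),'z',np.round(m[:,2],4),'yaw y-axis deg %.2f'%np.degrees(np.arctan2(m[1,1],m[0,1])),'F',np.round(s['ft_force'],1),'T',np.round(s['ft_torque'],2),'w %.1f'%(s['width']*1000),'q',np.round(s['qpos'],3))
    return s
E
python3 - <<'E'
from h import *
d=read_camera('top'); im=d['color'][:,:,::-1]
a=cv2.resize(im[160:240,270:360],None,fx=8,fy=8,interpolation=cv2.INTER_CUBIC)
b=cv2.resize(im[175:260,165:245],None,fx=7,fy=7,interpolation=cv2.INTER_CUBIC)
cv2.imwrite('pics/lidc.png',cv2.resize(a,(720,600)));cv2.imwrite('pics/jugc.png',b)
e=read_camera('scene');cv2.imwrite('pics/scc.png',cv2.resize(e['color'][150:280,160:360,::-1],(800,520),interpolation=cv2.INTER_CUBIC))
for n,c,z in [('lid',(313,198),.04),('jug',(203,217),.15),('mug',(266,243),.09),('carton',(264,177),.12),('pencup',(221,141),.1),('case',(289,140),.036),('tumbler',(123,232),.05),('L1',(370,174),.04),('L2',(330,255),.04)]:
    print(n,np.round(ray(d,*c,z),3))
st()
E
```

```text
lid [ 0.592 -0.164  0.04 ]
jug [0.537 0.182 0.15 ]
mug [ 0.453 -0.005  0.09 ]
carton [ 0.655 -0.003  0.12 ]
pencup [0.775 0.128 0.1  ]
case [ 0.787 -0.092  0.036]
tumbler [0.496 0.452 0.05 ]
L1 [ 0.667 -0.354  0.04 ]
L2 [ 0.407 -0.212  0.04 ]
t 0.25 pos [ 235.2 -469.2  248. ] z [-3.e-04  6.e-04 -1.e+00] yaw y-axis deg -63.37 F [ 0.4 -0.  -0.7] T [0.04 0.05 0.01] w 85.6 q [-1.106  0.238 -0.014  1.319 -0.     1.571]
```

View pics/lidc.png

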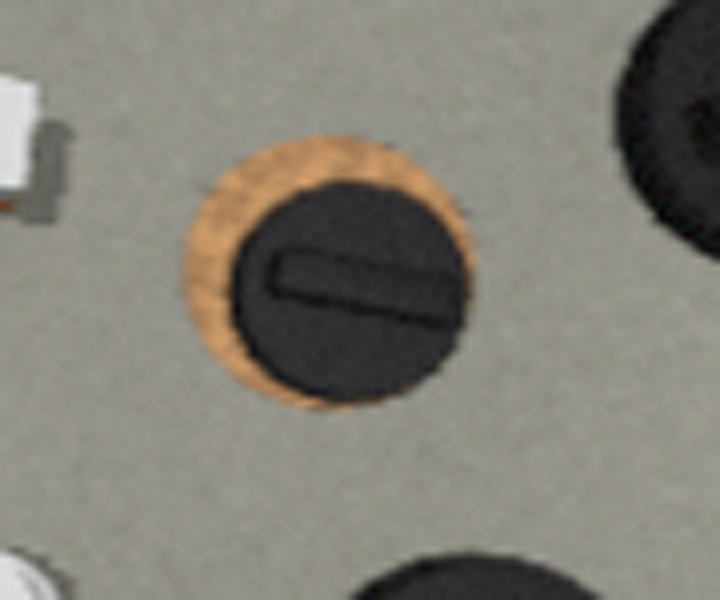

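View pics/jugc.png

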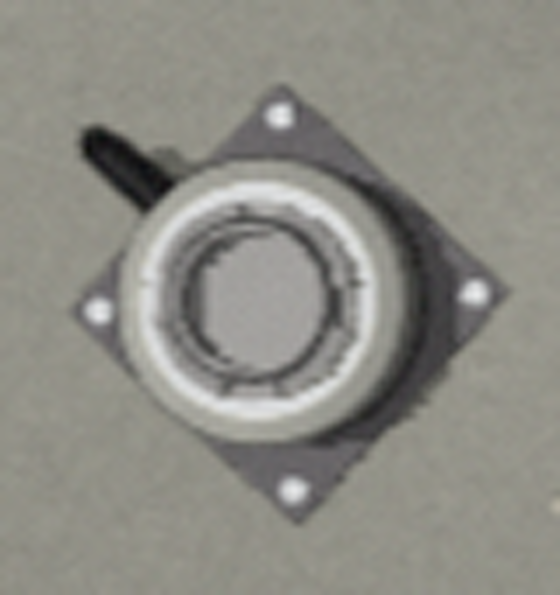

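View pics/scc.png

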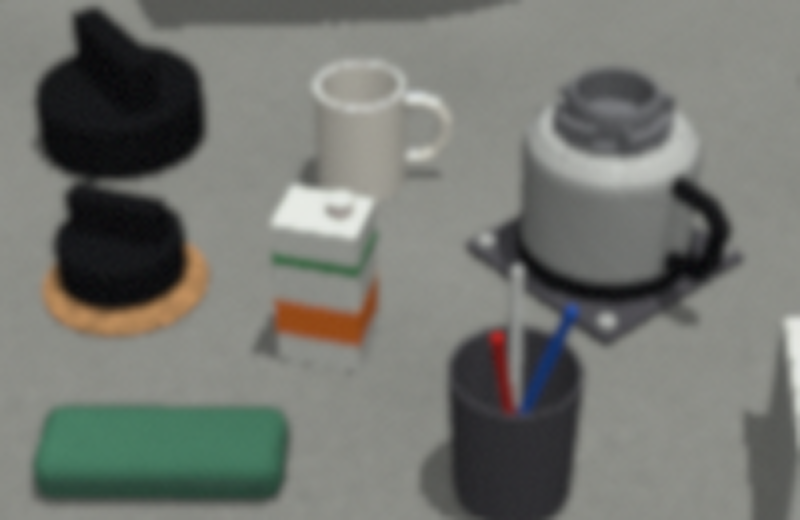

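The crop confirms it: the smallest lid, on cork, with its bar running from about (304.6,196.4) to (327,200.5).

```bash
python3 - <<'E'
from h import *
d=read_camera('top')
a=ray(d,304.6,196.4,.074);b=ray(d,326.9,200.7,.074);print(a,b,(a+b)/2,np.linalg.norm(a-b),np.degrees(np.arctan2(*(b-a)[1::-1])))
im=d['color'].astype(int); m=(im.max(2)<75).astype(np.uint8); m[:165]=0;m[230:]=0;m[:,:285]=0;m[:,343:]=0
c=max(cv2.findContours(m,0,1)[0],key=cv2.contourArea);e=cv2.fitEllipse(c);print(e,ray(d,*e[0],.025),ray(d,*e[0],.04))
hsv=cv2.cvtColor(d['color'],cv2.COLOR_RGB2HSV);k=((hsv[...,1]>90)&(hsv[...,0]<25)).astype(np.uint8);k[:165]=0;k[230:]=0;k[:,:285]=0;k[:,343:]=0
c=cv2.convexHull(np.vstack([x for x in cv2.findContours(k,0,1)[0] if cv2.contourArea(x)>20]));e=cv2.fitEllipse(c);print(e,ray(d,*e[0],.004))
# cam centre
print(-cv2.Rodrigues(d['rvec'])[0].T@d['tvec'])
# jug mouth: rough
for z,uv in [(.15,(165+262/7,175+303/7))]: print(ray(d,*uv,z))
w=read_camera('wrist')
s=st();print('campos wrist',-cv2.Rodrigues(w['rvec'])[0].T@w['tvec'])
E
```

```text
[ 0.59584768 -0.13196992  0.074     ] [ 0.58052155 -0.20224772  0.074     ] [ 0.58818461 -0.16710882  0.074     ] 0.07192954645360142 -102.3024052787345
((313.1730041503906, 198.75039672851562), (28.162382125854492, 28.833234786987305), 79.64434051513672) [ 0.59048986 -0.16726797  0.025     ] [ 0.58964702 -0.16471266  0.04      ]
((310.462646484375, 195.60711669921875), (35.40418243408203, 35.75570297241211), 38.22871398925781) [ 0.60247356 -0.16211025  0.004     ]
[0.52165646 0.04142002 1.25002247]
[0.53333419 0.1834826  0.15      ]
t 0.35 pos [ 235.3 -469.2  248.1] z [-2.e-04  4.e-04 -1.e+00] yaw y-axis deg -63.37 F [1.6 0.5 0.4] T [-0.02 -0.01  0.01] w 85.4 q [-1.106  0.238 -0.014  1.319 -0.     1.571]
campos wrist [ 0.30829379 -0.43157496  0.37356319]
```

```bash
python3 -m crank '28 20 -4 0 0 0.074;28 20 -4 0 0 0.074;28 20 -4 0 0 0.074;28 20 -4 0 0 0.074;28 20 -4 0 0 0.074;28 20 -4 0 0 0.074;28 20 -4 0 0 0.074;28 20 -4 0 0 0.074;28 20 -4 0 0 0.074;28 20 -4 0 0 0.074;28 20 -4 0 0 0.074;28 20 -4 0 0 0.074;0 0 0 0 0 0;0 0 0 0 0 0' 0 40
python3 - <<'E'
from h import *
d=read_camera('wrist');cv2.imwrite('pics/w1.png',d['color'][:,:,::-1]);st()
print(proj(d,[[.589,-.166,.074],[.589,-.166,.04]]))
E
```

```text
time_s: 1.75
eef_pos: [0.5714, -0.2287, 0.1998]
ee_rot: [-0.0, 0.78, 0.626, -0.0]
ft_force: [-0.5, -0.1, -0.8]
width: 0.0851
t 1.80 pos [ 570.9 -229.3  200. ] z [-1.e-03  1.e-04 -1.e+00] yaw y-axis deg -12.52 F [-0.3 -0.3  0.1] T [ 0.03  0.03 -0.04] w 85.1 q [-0.382  0.412  0.118  1.278 -0.     1.407]
[[263.52040525 120.32156994]
 [263.0023731  117.79395178]]
```

View pics/w1.png

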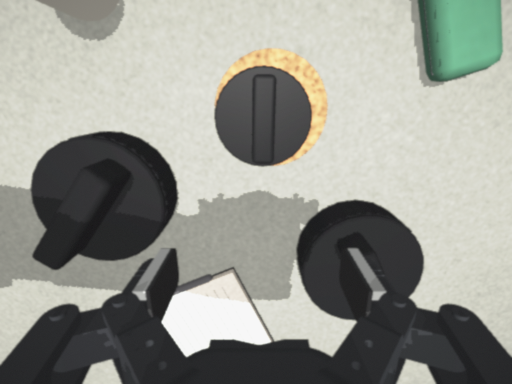

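The wrist view shows the lid at about (263,117) on cork, with its bar upright in the picture from (264,74) to (263,164). That agrees with the top view.

```bash
python3 - <<'E'
from h import *
d=read_camera('wrist');g=cv2.cvtColor(d['color'],cv2.COLOR_RGB2GRAY)
m=(g<110).astype(np.uint8);m[:45]=0;m[178:]=0;m[:,:200]=0;m[:,335:]=0
c=max(cv2.findContours(m,0,1)[0],key=cv2.contourArea);e=cv2.fitEllipse(c);print(e,ray(d,*e[0],.04),ray(d,*e[0],.03))
P=ray(d,*e[0],.04)
print('diam mm',e[1][1]*np.linalg.norm(ray(d,e[0][0]+1,e[0][1],.04)-P)*1000)
cv2.imwrite('pics/w1c.png',cv2.resize(d['color'][50:180,200:330,::-1],(598,598),interpolation=cv2.INTER_CUBIC))
print(np.round(g[90,244:284]),'\n',g[145,244:284],'\n',g[66:84,264],g[154:174,264])
st()
E
```

```text
((263.02581787109375, 114.77327728271484), (95.1358413696289, 98.6435775756836), 3.255162477493286) [ 0.58922454 -0.16386613  0.04      ] [ 0.589246   -0.16440571  0.03      ]
diam mm 96.19594733075084
[87 87 88 86 88 87 87 85 74 56 52 63 73 80 82 83 82 82 83 82 82 81 81 81
 81 80 81 79 72 61 49 50 67 81 85 87 86 86 86 86] 
 [72 71 72 71 72 72 71 67 54 48 54 60 64 67 66 66 66 66 66 65 66 66 66 65
 65 65 60 55 50 47 57 67 70 71 70 71 70 71 71 70] 
 [71 87 92 93 92 92 87 69 55 58 67 76 84 84 84 84 83 83] [ 62  63  63  61  61  60  54  47  49  59  81 144 207 219 218 218 219 221
 221 221]
t 1.85 pos [ 570.6 -229.7  200.3] z [-6.e-04 -1.e-04 -1.e+00] yaw y-axis deg -12.56 F [0.5 0.  0.2] T [ 0.02 -0.01 -0.01] w 85.7 q [-0.383  0.411  0.118  1.277 -0.     1.407]
```

View pics/w1c.png

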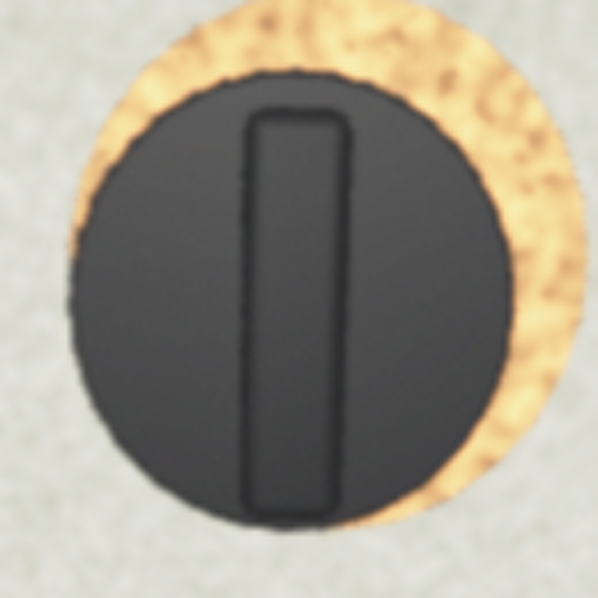

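```bash
python3 -m crank '6 22 -10 0 0 -0.005;6 22 -10 0 0 -0.005;6 21 -10 0 0 -0.005;0 0 -25 0 0 0;0 0 -25 0 0 0;0 0 -25 0 0 0;0 0 -20 0 0 0;0 0 -10 0 0 0;0 0 -4 0 0 0;0 0 0 0 0 0'
python3 - <<'E'
from h import *
d=read_camera('wrist');cv2.imwrite('pics/w2.png',d['color'][:,:,::-1]);st()
E
```

```text
time_s: 2.85
eef_pos: [0.5892, -0.1648, 0.0616]
ee_rot: [0.0, 0.785, 0.62, 0.0]
ft_force: [0.5, -0.4, -0.2]
width: 0.0857
t 2.90 pos [ 589.6 -164.7   62.1] z [ 9.e-04 -2.e-04 -1.e+00] yaw y-axis deg -13.39 F [ 0.1  0.2 -0.9] T [-0.01  0.01 -0.05] w 85.7 q [-0.272  0.498 -0.115  0.957  0.     1.532]
```

View pics/w2.png

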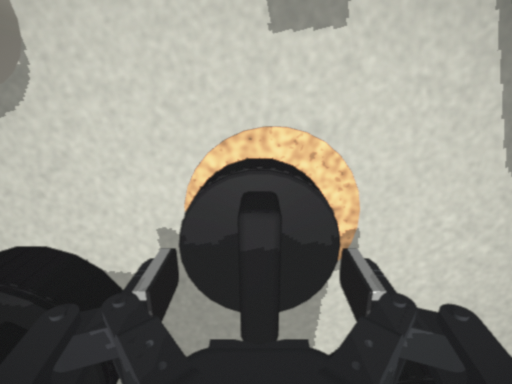

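The bar, at about (259,265), sits centred between the open pads. I'll close now.

```bash
python3 -m crank '0 0 -1 0 0 0;0 0 0 0 0 0;0 0 0 0 0 0;0 0 0 0 0 0;0 0 0 0 0 0;0 0 0 0 0 0;0 0 0 0 0 0;0 0 0 0 0 0;0 0 0 0 0 0;0 0 0 0 0 0' 1 100
python3 - <<'E'
from h import *
st()
E
```

```text
time_s: 3.9
eef_pos: [0.5896, -0.1643, 0.0607]
ee_rot: [0.0, 0.784, 0.62, 0.0]
ft_force: [-0.7, 0.7, 5.1]
width: 0.0188
t 3.90 pos [ 589.6 -164.3   60.7] z [ 5.e-04 -1.e-04 -1.e+00] yaw y-axis deg -13.35 F [-0.7  0.7  5.1] T [0.11 0.18 0.02] w 18.8 q [-0.272  0.499 -0.117  0.954  0.     1.532]
```

```bash
python3 -m crank '0 0 5 0 0 0;0 0 15 0 0 0;0 0 25 0 0 0;0 0 25 0 0 0;0 0 30 0 0 0;0 0 30 0 0 0;0 0 30 0 0 0;0 0 30 0 0 0;0 0 10 0 0 0;-3 14 0 0 0 0;-6 25 0 0 0 0;-7 30 0 0 0 0;-7 30 0 0 0 0;-7 30 0 0 0 0;-7 30 0 0 0 0;-7 30 0 0 0 0;-6 25 0 0 0 0;-2 10 0 0 0 0;0 0 0 0 0 0'
python3 - <<'E'
from h import *
d=read_camera('wrist');cv2.imwrite('pics/w3.png',d['color'][:,:,::-1])
e=read_camera('scene');cv2.imwrite('pics/s3.png',cv2.resize(e['color'][80:280,140:400,::-1],(780,600),interpolation=cv2.INTER_CUBIC));st()
E
```

```text
time_s: 5.8
eef_pos: [0.5363, 0.061, 0.2591]
ee_rot: [-0.001, 0.784, 0.621, -0.001]
ft_force: [-0.6, -0.1, -0.3]
width: 0.0184
t 5.90 pos [537.1  59.5 259.5] z [-1.2e-03 -5.0e-04 -1.0e+00] yaw y-axis deg -13.33 F [-0.2  0.4 -1.2] T [ 0.01 -0.01  0.03] w 18.5 q [ 0.11   0.262  0.048  1.358 -0.     1.914]
```

View pics/w3.png

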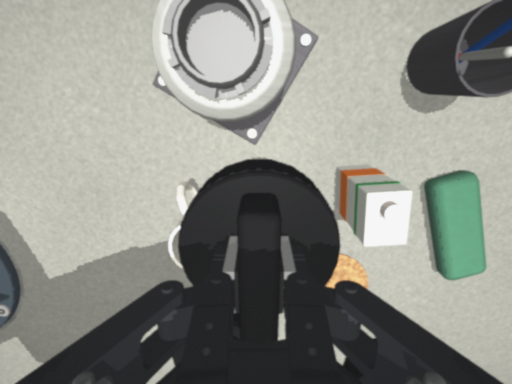

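View pics/s3.png

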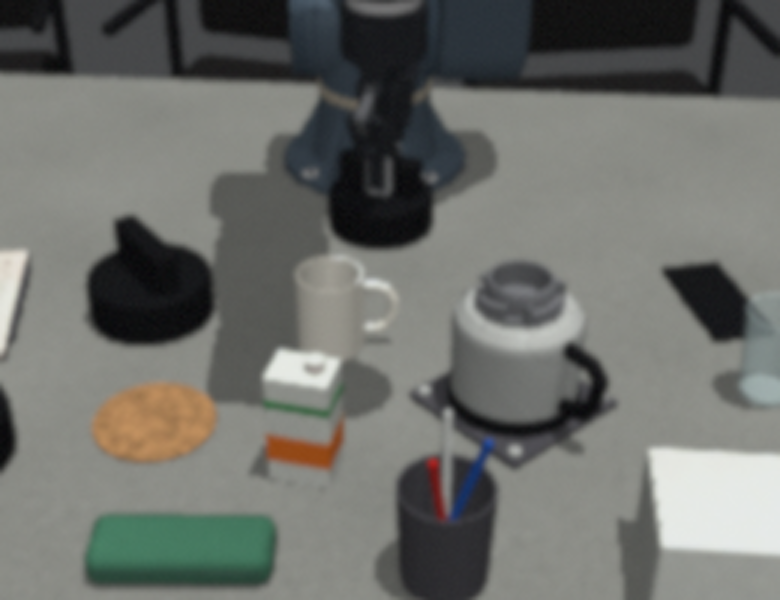

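The lid is lifted, level and centred in the gripper (wrist view, about (259,240)). The jug mouth is visible at about (218,45), with the thread starts on the neck.

```bash
python3 - <<'E'
from h import *
im=cv2.imread('pics/w3.png');cv2.imwrite('pics/w3c.png',cv2.resize(im[0:130,145:305],None,fx=5,fy=4.6,interpolation=cv2.INTER_CUBIC)[:598])
E
```

```text
(no output)
```

View pics/w3c.png

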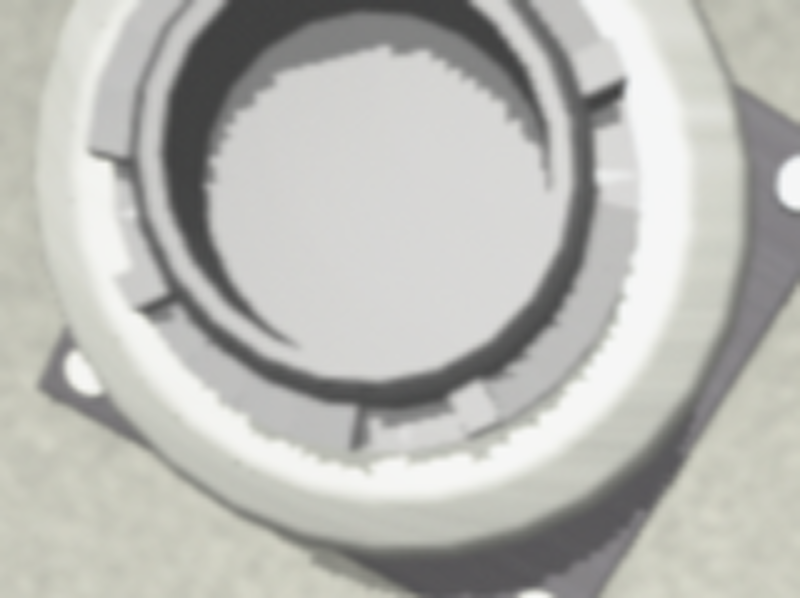

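```bash
python3 -m crank '-7 20 0 0 0 0;-7 15 0 0 0 0;0 0 0 0 0 0;0 0 0 0 0 0'
python3 - <<'E'
from h import *
d=read_camera('wrist');cv2.imwrite('pics/w4.png',d['color'][:,:,::-1]);s=st()
im=d['color'][:,:,::-1];cv2.imwrite('pics/w4c.png',cv2.resize(im[0:160,145:345],None,fx=4,fy=3.7,interpolation=cv2.INTER_CUBIC))
np.savez('w4.npz',K=d['camera_matrix'],r=d['rvec'],t=d['tvec'])
print(proj(d,[.534,.183,.15]))
E
```

```text
time_s: 6.3
eef_pos: [0.5233, 0.0945, 0.2602]
ee_rot: [0.0, 0.784, 0.62, -0.0]
ft_force: [0.4, -0.3, -0.5]
width: 0.0187
t 6.35 pos [523.4  94.3 260.3] z [ 1.e-04 -3.e-04 -1.e+00] yaw y-axis deg -13.35 F [ 0.6  0.1 -1.6] T [-0.03 -0.01 -0.04] w 18.6 q [ 0.178  0.246  0.028  1.353 -0.     1.982]
[[246.40805406  90.77776847]]
```

View pics/w4c.png

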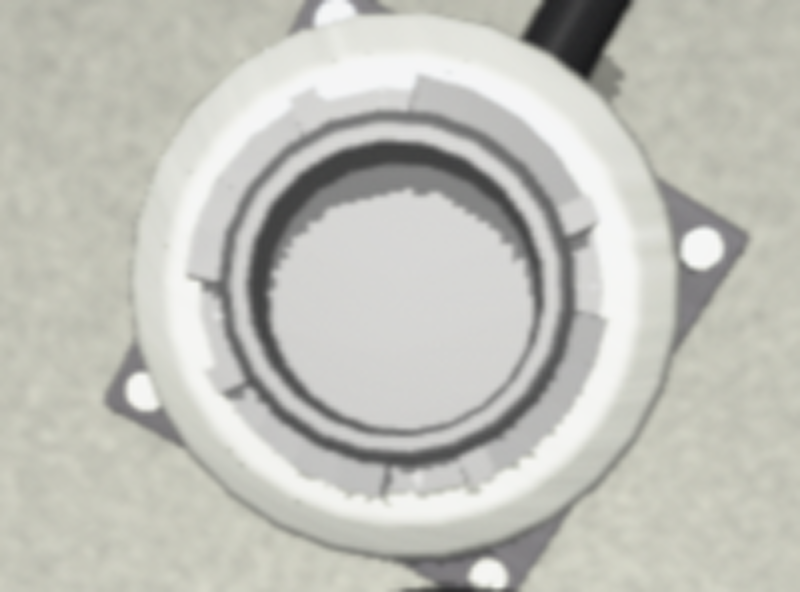

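```bash
python3 - <<'E'
from h import *
f=np.load('w4.npz');d=dict(camera_matrix=f['K'],rvec=f['r'],tvec=f['t'])
Rm=cv2.Rodrigues(d['rvec'])[0];print('cam',-Rm.T@d['tvec'],'axis',Rm[2])
im=cv2.imread('pics/w4.png');g=cv2.cvtColor(im,cv2.COLOR_BGR2GRAY).astype(float)
# radial profile: find dark groove outside bright ring
c0=np.array([244.2,77.7])
from scipy.ndimage import map_coordinates
for it in range(2):
  O=[];I=[]
  for a in np.radians(np.arange(0,360,10)):
    rr=np.arange(28,52,.25);p=map_coordinates(g,[c0[1]+rr*np.sin(a),c0[0]+rr*np.cos(a)],order=1)
    k=(rr>34)&(rr<42);b=np.argmax(np.where(k,p,-1)); # ring brightness peak
    seg=p[b:b+24]; dark=b+np.argmin(seg); half=(p[b]+p[dark])/2
    j=b+np.argmax(p[b:]<half); 
    O.append(c0+rr[j]*np.array([np.cos(a),np.sin(a)]))
  e=cv2.fitEllipse(np.float32(O).reshape(-1,1,2));print(e);c0=np.array(e[0])
for z in (.15,.142):
  P=ray(d,*c0,z);print(z,P,'diam',e[1][0]*1000*np.linalg.norm(ray(d,c0[0]+1,c0[1],z)-P),e[1][1])
# four bolts at holder, z~?; body outline
t=read_camera('top');h=cv2.cvtColor(t['color'],cv2.COLOR_RGB2GRAY)
print(proj(d,[ray(d,*c0,.15)]),proj(t,[ray(d,*c0,.15)]))
E
```

```text
cam [0.54205042 0.17512019 0.38569885] axis [-0.0733027  -0.31013227 -0.94786322]
((243.0739288330078, 74.4409408569336), (82.35546112060547, 83.86307525634766), 67.28741455078125)
((242.6755828857422, 73.3444595336914), (80.41828918457031, 82.45394897460938), 57.27024841308594)
0.15 [0.53427773 0.19590479 0.15      ] diam 61.9420340041648 82.45394897460938
0.142 [0.53401391 0.19661026 0.142     ] diam 64.04444681188667 82.45394897460938
[[242.67558289  73.34445953]] [[198.22195352 218.0649361 ]]
```

```bash
python3 - <<'E'
from h import *
f=np.load('w4.npz');d=dict(camera_matrix=f['K'],rvec=f['r'],tvec=f['t'])
im=cv2.imread('pics/w4.png')
t=read_camera('top');tm=t['color'][:,:,::-1].copy();sc=read_camera('scene');sm=sc['color'][:,:,::-1].copy()
def draw(cam,img,c,box,S,name):
    x0,y0,x1,y1=box;o=cv2.resize(img[y0:y1,x0:x1],None,fx=S,fy=S,interpolation=cv2.INTER_CUBIC)
    for z,D,col in [(.15,.062,(0,0,255)),(.142,.086,(0,255,0)),(.12,.072,(255,0,0))]:
        a=np.linspace(0,2*np.pi,73);P=np.c_[c[0]+D/2*np.cos(a),c[1]+D/2*np.sin(a),a*0+z]
        q=(proj(cam,P)-[x0,y0]+.5)*S
        cv2.polylines(o,[np.int32(q*8)],True,col,1,cv2.LINE_AA,3)
    cv2.imwrite(name,o)
c=(.534,.191)
draw(d,im,c,(145,0,345,150),4,'pics/o1.png')
draw(t,tm,c,(165,175,245,260),7,'pics/o2.png')
draw(sc,sm,c,(270,150,360,240),6,'pics/o3.png')
E
```

```text
(no output)
```

View pics/o1.png

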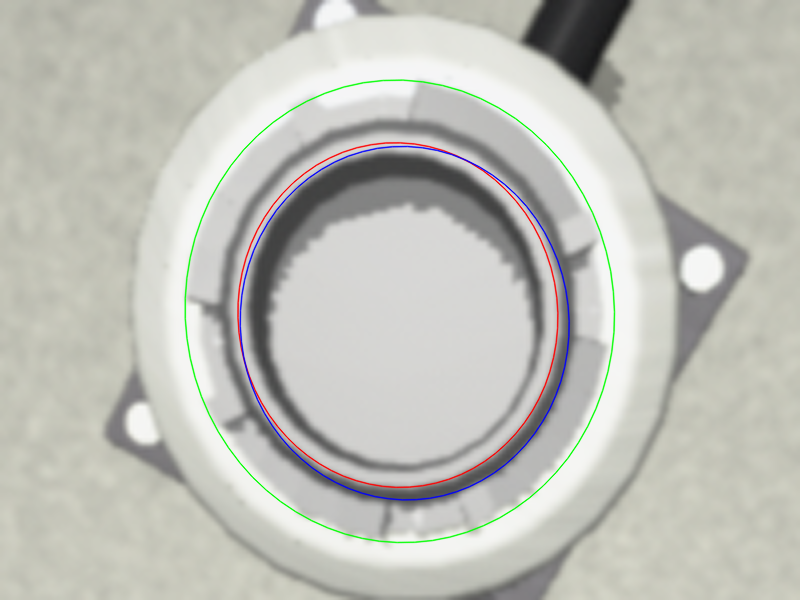

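View pics/o2.png

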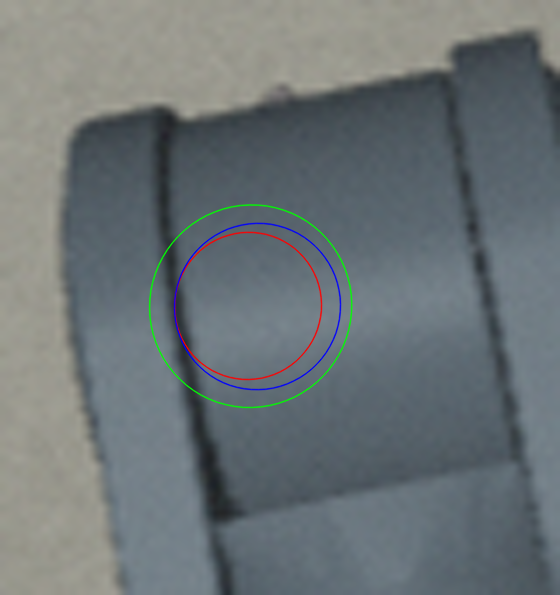

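View pics/o3.png

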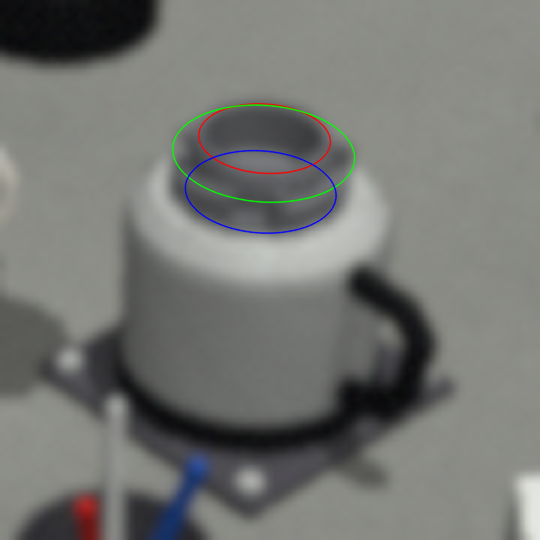

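```bash
python3 - <<'E'
from h import *
f=np.load('w4.npz');d=dict(camera_matrix=f['K'],rvec=f['r'],tvec=f['t'])
im=cv2.imread('pics/w4.png')
o=cv2.resize(im[130:330,140:380],None,fx=3,fy=3,interpolation=cv2.INTER_CUBIC)
o=cv2.convertScaleAbs(o,alpha=2)
c=(.5234,.0943)
for z,D,col in [(.2603-.0207,.096,(0,0,255)),(.2603-.0567,.096,(0,255,0))]:
    a=np.linspace(0,2*np.pi,73);P=np.c_[c[0]+D/2*np.cos(a),c[1]+D/2*np.sin(a),a*0+z]
    cv2.polylines(o,[np.int32((proj(d,P)-[140,130]+.5)*3*8)],True,col,1,cv2.LINE_AA,3)
b=np.radians(-13.35+90);ux=np.array([np.cos(b),np.sin(b)]);uy=np.array([-ux[1],ux[0]])
z=.2603-.0567+.07
P=[[*(np.array(c)+sx*.038*ux+sy*.01*uy),z] for sx,sy in [(1,1),(1,-1),(-1,-1),(-1,1)]]
cv2.polylines(o,[np.int32((proj(d,P)-[140,130]+.5)*3*8)],True,(255,255,0),1,cv2.LINE_AA,3)
cv2.imwrite('pics/o4.png',o)
E
```

```text
(no output)
```

View pics/o4.png

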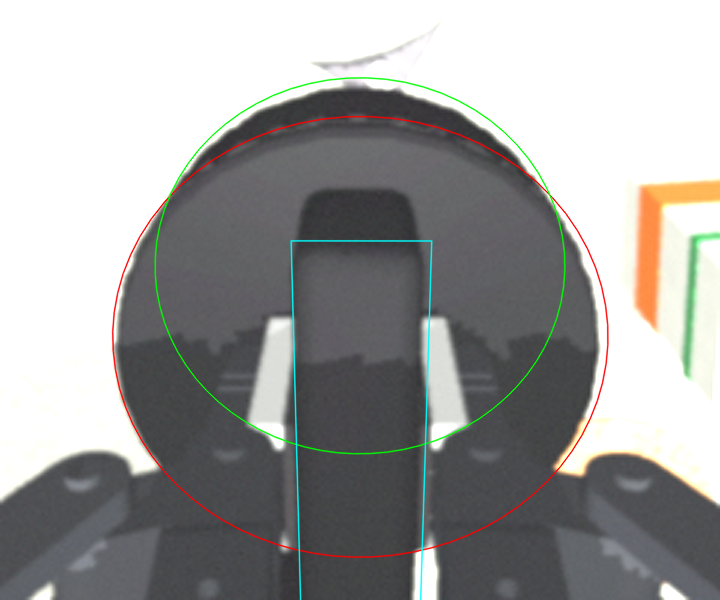

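The jug axis is at about (0.534, 0.1915), and the rim diameter of 62 mm at z = 0.15 checks out. The lid axis is about 1 mm off the TCP.

```bash
python3 -m crank '2 14 0 0 0 0;3 20 0 0 0 0;3 25 0 0 0 0;2 22 0 0 0 0;1 12 0 0 0 0;0 5 0 0 0 0;0 0 -10 0 0 0;0 0 -15 0 0 0;0 0 -14 0 0 0;0 0 -10 0 0 0;0 0 -3 0 0 0;0 0 0 0 0 0;0 0 0 0 0 0'
python3 - <<'E'
from h import *
st();e=read_camera('scene');cv2.imwrite('pics/s5.png',cv2.resize(e['color'][110:250,250:390,::-1],(588,588),interpolation=cv2.INTER_CUBIC))
E
```

```text
time_s: 7.8
eef_pos: [0.5346, 0.1926, 0.2088]
ee_rot: [0.0, 0.785, 0.62, 0.0]
ft_force: [0.4, -0.4, -1.2]
width: 0.0184
t 7.80 pos [534.6 192.6 208.8] z [ 6.e-04  2.e-04 -1.e+00] yaw y-axis deg -13.37 F [ 0.4 -0.4 -1.2] T [-0.01 -0.1   0.02] w 18.4 q [0.346 0.327 0.009 1.253 0.    2.15 ]
```

View pics/s5.png

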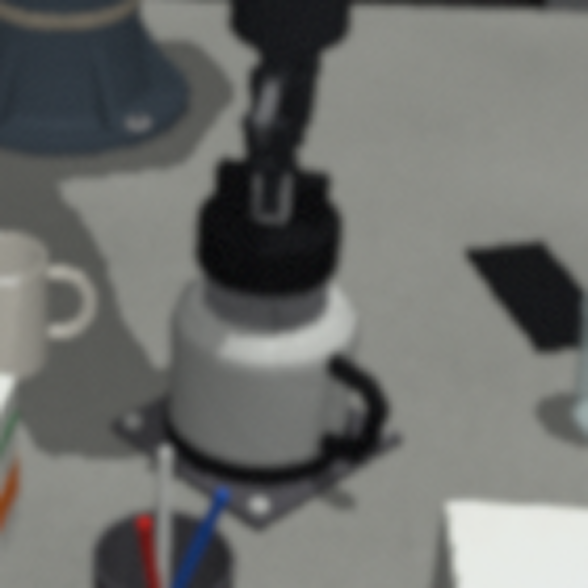

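The lid is aligned over the neck: lid centre at about column 269, neck at about 266.

```bash
python3 -m crank '0 0 -2 0 0 0;0 0 -2 0 0 0;0 0 -2 0 0 0;0 0 -1 0 0 0;0 0 -1 0 0 0;0 0 0 0 0 0'
```

```text
time_s: 8.45
eef_pos: [0.5342, 0.1927, 0.2001]
ee_rot: [-0.0, 0.784, 0.62, -0.0]
ft_force: [0.1, 0.6, -2.2]
width: 0.0181
```

```bash
python3 -m crank '0 0 -1 0 0 0;0 0 -1 0 0 0;0 0 0 0 0 0'
```

```text
time_s: 8.75
eef_pos: [0.5343, 0.1927, 0.1981]
ee_rot: [-0.0, 0.785, 0.62, -0.0]
ft_force: [0.3, 0.5, -1.5]
width: 0.0189
```

```bash
python3 -m crank '0 0 -1 0 0 0;0 0 -1 0 0 0;0 0 0 0 0 0'; python3 -c "
from h import *
st()"
```

```text
time_s: 9.05
eef_pos: [0.5344, 0.1928, 0.1963]
ee_rot: [0.0, 0.784, 0.62, 0.0]
ft_force: [-0.6, 0.1, 0.6]
width: 0.0186
t 9.05 pos [534.4 192.8 196.3] z [ 2.e-04  1.e-04 -1.e+00] yaw y-axis deg -13.35 F [-0.6  0.1  0.6] T [-0.04  0.01  0.07] w 18.6 q [ 0.346  0.333 -0.014  1.224  0.     2.15 ]
```

```bash
python3 -m crank '0 0 -1 0 0 0;0 0 -1 0 0 0;0 0 0 0 0 0'
```

```text
time_s: 9.35
eef_pos: [0.5344, 0.1929, 0.1952]
ee_rot: [0.0, 0.784, 0.62, 0.001]
ft_force: [-3.7, 0.6, 6.9]
width: 0.0185
```

```bash
python3 -m crank '0 0 -1 0 0 0;0 0 -0.5 0 0 0;0 0 0 0 0 0'; python3 -c "
from h import *
st()"
```

```text
time_s: 9.65
eef_pos: [0.5346, 0.1935, 0.1934]
ee_rot: [-0.0, 0.784, 0.62, 0.001]
ft_force: [-0.3, 4.2, 2.6]
width: 0.0186
t 9.65 pos [534.6 193.5 193.4] z [ 0.0011  0.0018 -1.    ] yaw y-axis deg -13.30 F [-0.3  4.2  2.6] T [ 1.02 -0.01  0.56] w 18.6 q [ 3.470e-01  3.340e-01 -2.000e-02  1.215e+00  1.000e-03  2.149e+00]
```

```bash
python3 -m crank '0 1 0 0 0 0;0 0 0 0 0 0;0 0 -1 0 0 0;0 0 0 0 0 0'; python3 -c "
from h import *
st()"
```

```text
time_s: 10.05
eef_pos: [0.5346, 0.1939, 0.192]
ee_rot: [0.0, 0.784, 0.62, 0.0]
ft_force: [1.0, 1.5, 4.5]
width: 0.0184
t 10.05 pos [534.6 193.9 192. ] z [ 7.e-04  3.e-04 -1.e+00] yaw y-axis deg -13.32 F [1.  1.5 4.5] T [ 0.43 -0.21  0.81] w 18.4 q [ 0.348  0.335 -0.021  1.213  0.     2.151]
```

```bash
python3 -m crank '0 0 -1 0 0 0;0 0 0 0 0 0'; python3 -c "
from h import *
st()"
```

```text
time_s: 10.25
eef_pos: [0.5346, 0.1939, 0.1911]
ee_rot: [0.0, 0.784, 0.62, 0.0]
ft_force: [0.4, 1.3, 5.2]
width: 0.0184
t 10.25 pos [534.6 193.9 191.1] z [ 8.e-04  4.e-04 -1.e+00] yaw y-axis deg -13.32 F [0.4 1.3 5.2] T [ 0.44 -0.19  0.83] w 18.4 q [ 0.348  0.336 -0.023  1.211  0.     2.151]
```

```bash
python3 -m crank '0 0 0 0 0 0.05;0 0 0 0 0 0.05;0 0 0 0 0 0'; python3 -c "
from h import *
st()"
```

```text
time_s: 10.55
eef_pos: [0.5338, 0.1932, 0.19]
ee_rot: [-0.0, 0.753, 0.659, -0.001]
ft_force: [0.1, 0.3, -0.8]
width: 0.0185
t 10.55 pos [533.8 193.2 190. ] z [-0.0018 -0.0011 -1.    ] yaw y-axis deg -7.62 F [ 0.1  0.3 -0.8] T [-0.  0. -0.] w 18.5 q [ 0.348  0.337 -0.025  1.211 -0.     2.051]
```

```bash
python3 -m crank '0 0 -1 0 0 0;0 0 -1 0 0 0;0 0 0 0 0 0'; python3 -c "
from h import *
st()"
```

```text
time_s: 10.85
eef_pos: [0.5341, 0.1936, 0.1884]
ee_rot: [-0.0, 0.753, 0.658, -0.0]
ft_force: [-0.7, -0.2, -1.8]
width: 0.0184
t 10.85 pos [534.1 193.6 188.4] z [-7.e-04 -3.e-04 -1.e+00] yaw y-axis deg -7.67 F [-0.7 -0.2 -1.8] T [ 0.03  0.03 -0.03] w 18.4 q [ 0.348  0.337 -0.028  1.206 -0.     2.052]
```

```bash
python3 -m crank '0 0 -1 0 0 0;0 0 -1 0 0 0;0 0 0 0 0 0'; python3 -c "
from h import *
st()"
```

```text
time_s: 11.15
eef_pos: [0.5342, 0.1937, 0.1866]
ee_rot: [-0.0, 0.753, 0.659, -0.0]
ft_force: [0.2, 0.0, -2.1]
width: 0.0186
t 11.15 pos [534.2 193.7 186.6] z [-3.e-04 -1.e-04 -1.e+00] yaw y-axis deg -7.63 F [ 0.2  0.  -2.1] T [ 0.02 -0.03  0.01] w 18.6 q [ 0.348  0.338 -0.031  1.201  0.     2.052]
```

```bash
python3 -c "
from h import *
e=read_camera('scene');cv2.imwrite('pics/s6.png',cv2.resize(e['color'][110:250,250:390,::-1],(588,588),interpolation=cv2.INTER_CUBIC))"
```

```text
(no output)
```

View pics/s6.png

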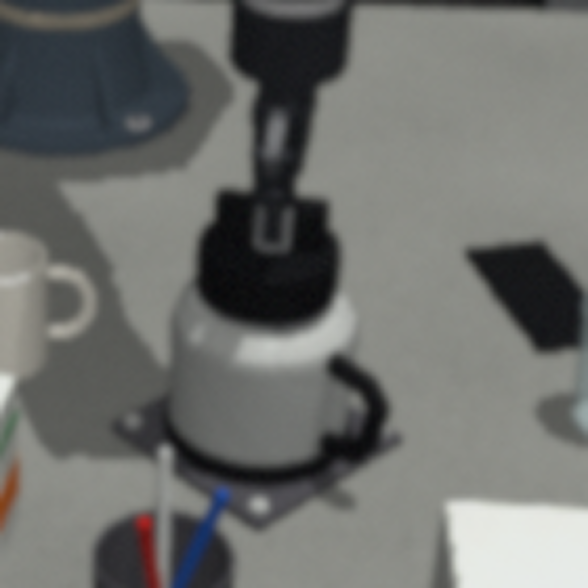

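```bash
python3 -m crank '0 0 -1 0 0 0;0 0 -1 0 0 0;0 0 0 0 0 0'; python3 -c "
from h import *
st()"
```

```text
time_s: 11.5
eef_pos: [0.5342, 0.1937, 0.1846]
ee_rot: [-0.0, 0.753, 0.659, -0.0]
ft_force: [0.5, -0.6, -0.7]
width: 0.0184
t 11.50 pos [534.2 193.7 184.6] z [-3.e-04 -1.e-04 -1.e+00] yaw y-axis deg -7.62 F [ 0.5 -0.6 -0.7] T [-0.06  0.01  0.07] w 18.4 q [ 0.348  0.339 -0.035  1.197  0.     2.052]
```

```bash
python3 -m crank '0 0 -1 0 0 0;0 0 0 0 0 0'; python3 -c "
from h import *
st()"
```

```text
time_s: 11.7
eef_pos: [0.5344, 0.1937, 0.1838]
ee_rot: [-0.0, 0.753, 0.659, 0.0]
ft_force: [0.4, 0.0, -0.5]
width: 0.0185
t 11.70 pos [534.4 193.7 183.8] z [ 1.e-04  1.e-04 -1.e+00] yaw y-axis deg -7.62 F [ 0.4  0.  -0.5] T [0.01 0.   0.03] w 18.5 q [ 0.348  0.34  -0.037  1.194  0.     2.052]
```

```bash
python3 -m crank '0 0 -1 0 0 0;0 0 0 0 0 0'; python3 -c "
from h import *
st()"
```

```text
time_s: 11.9
eef_pos: [0.5344, 0.1938, 0.1836]
ee_rot: [0.0, 0.753, 0.659, 0.0]
ft_force: [-1.3, -0.5, 5.5]
width: 0.0185
t 11.90 pos [534.4 193.8 183.6] z [ 9.e-04  4.e-04 -1.e+00] yaw y-axis deg -7.62 F [-1.3 -0.5  5.5] T [-0.13  0.52  0.01] w 18.5 q [ 0.348  0.339 -0.038  1.193  0.     2.052]
```

```bash
python3 -m crank '0 0 -1 0 0 0;0 0 0 0 0 0'; python3 -c "
from h import *
st()"
```

```text
time_s: 12.1
eef_pos: [0.5345, 0.1938, 0.1835]
ee_rot: [0.0, 0.753, 0.659, 0.001]
ft_force: [-2.8, -1.0, 13.4]
width: 0.0186
t 12.10 pos [534.5 193.8 183.5] z [ 1.8e-03  7.0e-04 -1.0e+00] yaw y-axis deg -7.62 F [-2.8 -1.  13.4] T [-0.28  0.92 -0.06] w 18.6 q [ 0.348  0.339 -0.039  1.191  0.     2.052]
```

Contact is at TCP z 183.6, so the gap is about 7 mm and the lid has dropped into the thread start. Next I screw it clockwise, following the pitch down.

```bash
python3 -m crank '0 0 1 0 0 0;0 0 -0.3 0 0 -0.05;0 0 -0.3 0 0 -0.05;0 0 -0.3 0 0 -0.05;0 0 0 0 0 0'; python3 -c "
from h import *
st()"
```

```text
time_s: 12.6
eef_pos: [0.5354, 0.1941, 0.1835]
ee_rot: [0.001, 0.8, 0.6, 0.002]
ft_force: [0.2, -0.0, 10.9]
width: 0.0184
t 12.60 pos [535.4 194.1 183.5] z [ 0.0033  0.0011 -1.    ] yaw y-axis deg -16.32 F [ 0.2 -0.  10.9] T [-0.04  0.15 -0.1 ] w 18.4 q [ 0.348  0.339 -0.038  1.19  -0.     2.203]
```

```bash
python3 -m crank '0 0 -0.1 0 0 -0.05;0 0 -0.2 0 0 -0.05;0 0 -0.2 0 0 -0.05;0 0 0 0 0 0'; python3 -c "
from h import *
st()"
```

```text
time_s: 13.0
eef_pos: [0.5356, 0.1941, 0.1833]
ee_rot: [0.0, 0.843, 0.538, 0.002]
ft_force: [-0.4, 0.3, 11.4]
width: 0.0189
t 13.00 pos [535.6 194.1 183.3] z [ 0.0039  0.0013 -1.    ] yaw y-axis deg -24.92 F [-0.4  0.3 11.4] T [ 0.02  0.2  -0.25] w 18.9 q [ 0.348  0.339 -0.039  1.189 -0.     2.354]
```

```bash
python3 -c "
from h import *
e=read_camera('scene');w=read_camera('wrist')
a=cv2.resize(e['color'][150:240,290:350,::-1],(400,600),interpolation=cv2.INTER_CUBIC)
b=cv2.resize(w['color'][:,:,::-1],(400,300));b=np.vstack([b,cv2.convertScaleAbs(cv2.resize(w['color'][130:330,140:380,::-1],(400,300)),alpha=2)])
cv2.imwrite('pics/s7.png',np.hstack([a,b]));st()"
```

```text
t 13.10 pos [535.5 194.1 183.3] z [ 0.0037  0.0014 -1.    ] yaw y-axis deg -24.83 F [ 0.5  0.4 12. ] T [-0.1   0.17 -0.24] w 18.7 q [ 0.348  0.339 -0.039  1.189  0.     2.352]
```

View pics/s7.png

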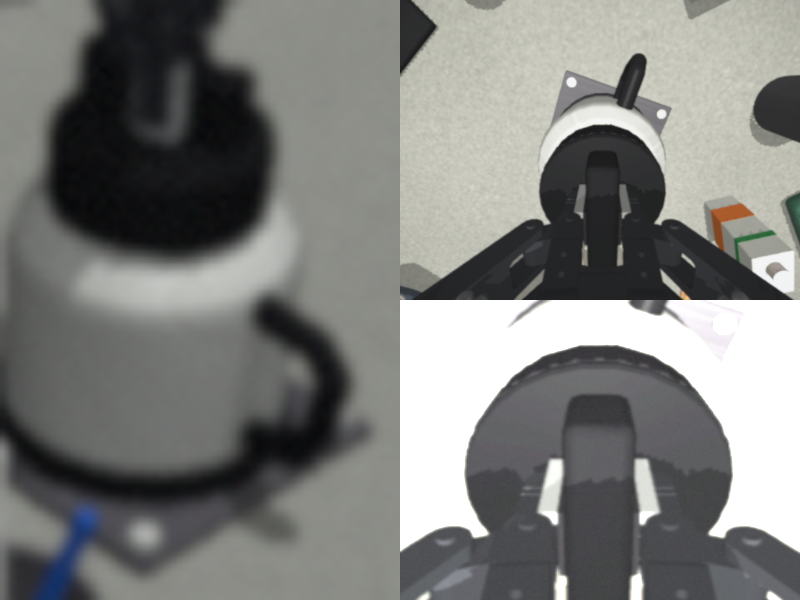

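```bash
python3 -m crank '0 0 0 0 0 -0.05;0 0 0 0 0 -0.05;0 0 0 0 0 -0.05;0 0 0 0 0 0'; python3 -c "
from h import *
st()"
```

```text
time_s: 13.5
eef_pos: [0.535, 0.194, 0.1824]
ee_rot: [0.0, 0.881, 0.473, 0.001]
ft_force: [0.1, 0.4, 7.1]
width: 0.0183
t 13.50 pos [535.  194.  182.4] z [ 0.0022  0.001  -1.    ] yaw y-axis deg -33.51 F [0.1 0.4 7.1] T [ 0.05 -0.03 -0.15] w 18.3 q [ 0.348  0.34  -0.04   1.189  0.     2.503]
```

```bash
python3 -m crank '0 0 -0.2 0 0 -0.05;0 0 -0.3 0 0 -0.05;0 0 -0.3 0 0 -0.05;0 0 0 0 0 0'; python3 -c "
from h import *
st()"
```

```text
time_s: 13.9
eef_pos: [0.5351, 0.194, 0.1815]
ee_rot: [0.0, 0.914, 0.406, 0.001]
ft_force: [0.0, -0.3, 5.9]
width: 0.0186
t 13.90 pos [535.1 194.  181.5] z [ 2.3e-03  9.0e-04 -1.0e+00] yaw y-axis deg -42.10 F [ 0.  -0.3  5.9] T [ 0.03 -0.19 -0.07] w 18.6 q [ 0.348  0.341 -0.041  1.186  0.     2.653]
```

```bash
python3 -m crank '0 0 -0.3 0 0 -0.05;0 0 -0.3 0 0 -0.05;0 0 -0.3 0 0 -0.05;0 0 0 0 0 0'; python3 -c "
from h import *
st()"
```

```text
time_s: 14.3
eef_pos: [0.5354, 0.1939, 0.1806]
ee_rot: [0.0, 0.942, 0.336, 0.001]
ft_force: [1.8, -0.5, 5.2]
width: 0.0184
t 14.30 pos [535.4 193.9 180.6] z [ 2.7e-03  6.0e-04 -1.0e+00] yaw y-axis deg -50.68 F [ 1.8 -0.5  5.2] T [-0.1  -0.47 -0.08] w 18.4 q [ 0.348  0.341 -0.043  1.184 -0.     2.803]
```

The lid is 3 mm down out of 5, but joint 6 is getting near its limit. I'll release, lift, half-turn the tool and regrasp.

```bash
python3 -m crank '0 0 0.3 0 0 0;0 0 0 0 0 0;0 0 0 0 0 0;0 0 0 0 0 0;0 0 0 0 0 0;0 0 5 0 0 0;0 0 20 0 0 0;0 0 25 0 0 0;0 0 0 0 0 0' 0; python3 -c "
from h import *
st();w=read_camera('wrist');cv2.imwrite('pics/w8.png',w['color'][:,:,::-1])"
```

```text
time_s: 15.2
eef_pos: [0.5357, 0.1942, 0.2334]
ee_rot: [-0.0, 0.941, 0.337, 0.003]
ft_force: [0.1, 1.0, -0.7]
width: 0.0853
t 15.20 pos [535.7 194.2 233.4] z [ 0.0048  0.0018 -1.    ] yaw y-axis deg -50.59 F [ 0.1  1.  -0.7] T [ 0.02  0.   -0.  ] w 85.3 q [0.348 0.317 0.058 1.307 0.    2.802]
```

View pics/w8.png

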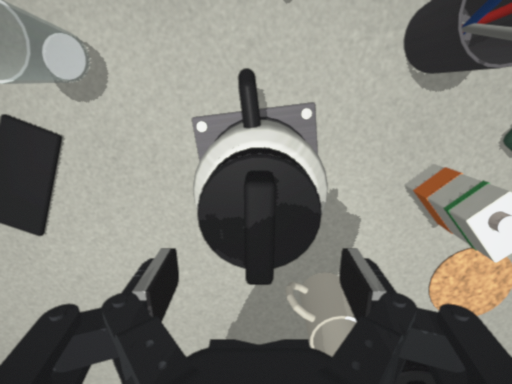

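The lid sits on the jug with its bar upright in the picture, (259,170) to (259,283). I'll turn the tool half a turn anticlockwise.

```bash
python3 -m crank '0 0 0 0 0 0.15;0 0 0 0 0 0.15;0 0 0 0 0 0.15;0 0 0 0 0 0.15;0 0 0 0 0 0.15;0 0 0 0 0 0.15;0 0 0 0 0 0.15;0 0 0 0 0 0.15;0 0 0 0 0 0.15;0 0 0 0 0 0.15;0 0 0 0 0 0.15;0 0 0 0 0 0.15;0 0 0 0 0 0.15;0 0 0 0 0 0.15;0 0 0 0 0 0.15;0 0 0 0 0 0.15;0 0 0 0 0 0.15;0 0 0 0 0 0.15;0 0 0 0 0 0.15;0 0 0 0 0 0.15';python3 -m crank '0 0 0 0 0 0.14;0 0 0 0 0 0;0 0 0 0 0 0'; python3 -c "
from h import *
st();w=read_camera('wrist');cv2.imwrite('pics/w9.png',w['color'][:,:,::-1])"
```

```text
time_s: 17.25
eef_pos: [0.534, 0.1936, 0.2292]
ee_rot: [-0.001, -0.273, 0.962, -0.0]
ft_force: [0.4, -0.3, -0.4]
width: 0.0849
time_s: 17.55
eef_pos: [0.5341, 0.1937, 0.2295]
ee_rot: [-0.0, -0.334, 0.942, -0.0]
ft_force: [-0.8, 0.0, 0.3]
width: 0.0852
t 17.55 pos [534.1 193.7 229.5] z [-7.e-04 -3.e-04 -1.e+00] yaw y-axis deg 129.08 F [-0.8  0.   0.3] T [0.02 0.01 0.03] w 85.2 q [ 0.348  0.319  0.052  1.304 -0.    -0.334]
```

View pics/w9.png

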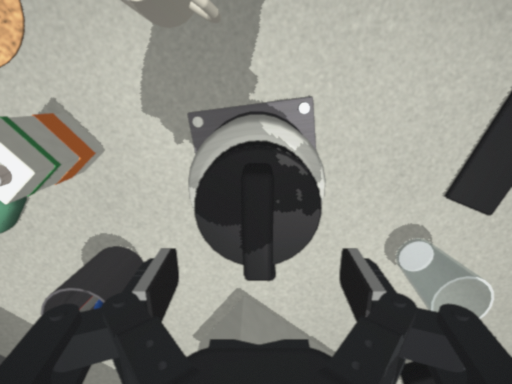

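The bar is again centred between the open jaws at column 258. I'll go down and regrip.

```bash
python3 -m crank '0 0 -20 0 0 0;0 0 -18 0 0 0;0 0 -8 0 0 0;0 0 -2 0 0 0;0 0 0 0 0 0'; python3 -m crank '0 0 0 0 0 0;0 0 0 0 0 0;0 0 0 0 0 0;0 0 0 0 0 0;0 0 0 0 0 0;0 0 0 0 0 0;0 0 0 0 0 0;0 0 0 0 0 0;0 0 0 0 0 0' 1 100;  python3 -c "
from h import *
st()"
```

```text
time_s: 18.1
eef_pos: [0.5344, 0.1938, 0.1822]
ee_rot: [0.0, -0.336, 0.942, -0.0]
ft_force: [0.9, -0.5, -0.2]
width: 0.0855
time_s: 19.0
eef_pos: [0.5348, 0.1936, 0.1825]
ee_rot: [0.001, -0.336, 0.942, -0.0]
ft_force: [1.8, -2.6, 5.9]
width: 0.0186
t 19.00 pos [534.8 193.6 182.5] z [ 1.4e-03 -1.0e-04 -1.0e+00] yaw y-axis deg 129.30 F [ 1.8 -2.6  5.9] T [-0.5  -0.35  0.06] w 18.6 q [ 3.48e-01  3.40e-01 -3.90e-02  1.19e+00 -1.00e-03 -3.38e-01]
```

Gripped. I'll continue clockwise.

```bash
python3 -m crank '0 0 -0.2 0 0 -0.05;0 0 -0.3 0 0 -0.05;0 0 -0.3 0 0 -0.05;0 0 0 0 0 0'; python3 -c "
from h import *
st()"
```

```text
time_s: 19.4
eef_pos: [0.535, 0.1935, 0.1816]
ee_rot: [0.001, -0.264, 0.964, -0.0]
ft_force: [3.4, -4.2, 4.6]
width: 0.0183
t 19.40 pos [535.  193.5 181.6] z [ 1.6e-03 -5.0e-04 -1.0e+00] yaw y-axis deg 120.65 F [ 3.4 -4.2  4.6] T [-0.76 -0.73 -0.15] w 18.3 q [ 3.480e-01  3.410e-01 -4.100e-02  1.188e+00 -1.000e-03 -1.870e-01]
```

```bash
python3 -m crank '0 0 -0.3 0 0 -0.05;0 0 -0.3 0 0 -0.05;0 0 0 0 0 0'; python3 -c "
from h import *
st()"
```

```text
time_s: 19.7
eef_pos: [0.5351, 0.1933, 0.181]
ee_rot: [0.001, -0.216, 0.976, -0.001]
ft_force: [4.6, -4.4, 5.1]
width: 0.0185
t 19.70 pos [535.1 193.3 181. ] z [ 1.9e-03 -8.0e-04 -1.0e+00] yaw y-axis deg 114.95 F [ 4.6 -4.4  5.1] T [-0.99 -0.86 -0.18] w 18.5 q [ 3.470e-01  3.410e-01 -4.200e-02  1.186e+00 -1.000e-03 -8.800e-02]
```

```bash
python3 -m crank '0 0 -0.3 0 0 -0.05;0 0 0 0 0 0'; python3 -c "
from h import *
st()"
```

```text
time_s: 19.9
eef_pos: [0.5352, 0.193, 0.1808]
ee_rot: [0.001, -0.192, 0.981, -0.001]
ft_force: [4.0, -6.0, 5.8]
width: 0.0185
t 19.90 pos [535.2 193.  180.8] z [ 0.0022 -0.0017 -1.    ] yaw y-axis deg 112.12 F [ 4.  -6.   5.8] T [-1.42 -1.01  0.26] w 18.5 q [ 0.347  0.341 -0.042  1.186 -0.002 -0.039]
```

```bash
python3 -m crank '0.6 -0.8 0 0 0 0;0 0 -0.2 0 0 -0.04;0 0 0 0 0 0'; python3 -c "
from h import *
st()"
```

```text
time_s: 20.2
eef_pos: [0.5358, 0.1923, 0.1807]
ee_rot: [0.001, -0.173, 0.985, -0.001]
ft_force: [5.0, -6.3, 7.2]
width: 0.0185
t 20.20 pos [535.8 192.3 180.7] z [ 0.0023 -0.0016 -1.    ] yaw y-axis deg 109.94 F [ 5.  -6.3  7.2] T [-1.51 -0.93  1.35] w 18.5 q [ 0.346  0.342 -0.042  1.185 -0.002 -0.002]
```

```bash
python3 -m crank '0 0 0 0 0 -0.04;0 0 0 0 0 0'; python3 -c "
from h import *
st()"
```

```text
time_s: 20.4
eef_pos: [0.5361, 0.1924, 0.1807]
ee_rot: [0.001, -0.154, 0.988, -0.001]
ft_force: [5.0, -6.9, 6.0]
width: 0.0187
t 20.40 pos [536.1 192.4 180.7] z [ 0.0029 -0.0015 -1.    ] yaw y-axis deg 107.70 F [ 5.  -6.9  6. ] T [-1.43 -1.23  1.95] w 18.7 q [ 0.346  0.342 -0.042  1.185 -0.002  0.037]
```

Tz has risen to 1.95 Nm with no further descent, so the lid is against the end stop: about 61° clockwise and 4.8 mm down in total. I'll relax the wind-up, release and retreat.

```bash
python3 -m crank '0 0 0.3 0 0 0.04;0 0 0 0 0 0'; python3 -c "
from h import *
st()"; python3 -m crank '0 0 0 0 0 0;0 0 0 0 0 0;0 0 0 0 0 0;0 0 0 0 0 0;0 0 0 0 0 0;0 0 5 0 0 0;0 0 15 0 0 0;0 0 25 0 0 0;0 0 25 0 0 0;0 0 30 0 0 0;0 0 0 0 0 0' 0; python3 -c "
from h import *
st();w=read_camera('wrist');cv2.imwrite('pics/w10.png',w['color'][:,:,::-1])
e=read_camera('scene');cv2.imwrite('pics/s10.png',cv2.resize(e['color'][110:290,150:420,::-1],(800,533),interpolation=cv2.INTER_CUBIC))"
```

```text
time_s: 20.6
eef_pos: [0.536, 0.1926, 0.1808]
ee_rot: [0.001, -0.174, 0.985, -0.001]
ft_force: [5.0, -4.0, 4.4]
width: 0.0189
t 20.60 pos [536.  192.6 180.8] z [ 0.0023 -0.001  -1.    ] yaw y-axis deg 110.02 F [ 5.  -4.   4.4] T [-1.11 -1.18  0.55] w 18.9 q [ 0.346  0.342 -0.041  1.186 -0.002 -0.004]
time_s: 21.7
eef_pos: [0.5362, 0.1935, 0.2847]
ee_rot: [0.003, -0.172, 0.985, 0.001]
ft_force: [1.4, -0.2, 0.4]
width: 0.0857
t 21.70 pos [536.2 193.5 284.7] z [ 0.006   0.0021 -1.    ] yaw y-axis deg 109.84 F [ 1.4 -0.2  0.4] T [-0.01 -0.03  0.05] w 85.7 q [ 0.346  0.304  0.17   1.431 -0.    -0.   ]
```

View pics/w10.png

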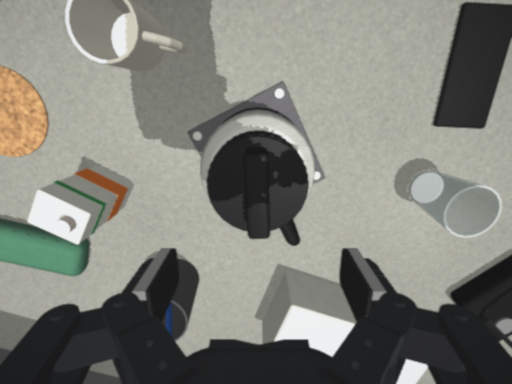

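View pics/s10.png

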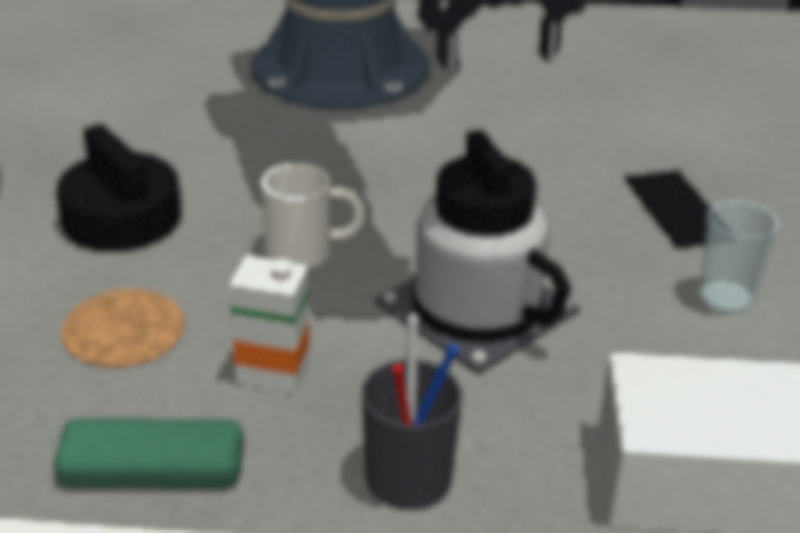

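The lid sits level on the jug and the bystanders look unmoved. I'll check the gap numerically in the scene view.

```bash
python3 - <<'E'
from h import *
e=read_camera('scene');im=e['color'][:,:,::-1].copy()
x0,y0,x1,y1=280,145,350,215;S=8
o=cv2.resize(im[y0:y1,x0:x1],None,fx=S,fy=S,interpolation=cv2.INTER_CUBIC);o2=o.copy()
a=np.linspace(0,2*np.pi,73);c=(.5345,.192)
for g,col in [(.002,(0,0,255)),(.007,(0,255,0))]:
    for h in (0,.036):
        P=np.c_[c[0]+.048*np.cos(a),c[1]+.048*np.sin(a),a*0+.12+g+h]
        cv2.polylines(o,[np.int32((proj(e,P)-[x0,y0]+.5)*S*8)],True,col,1,cv2.LINE_AA,3)
cv2.imwrite('pics/o10.png',cv2.resize(np.hstack([o2,o]),(800,400)))
# edge along the column of the front lower-edge point
gr=cv2.cvtColor(im,cv2.COLOR_BGR2GRAY)
for g in (.002,.007,.014):
    P=np.c_[c[0]+.048*np.cos(a),c[1]+.048*np.sin(a),a*0+.12+g];q=proj(e,P);k=q[:,1].argmax();print(g,q[k])
u=int(round(q[k][0]));print(u,gr[178:202,u-4:u+5].mean(1).round())
st()
E
```

```text
0.002 [314.8149664  190.23801268]
0.007 [314.93008332 188.75523343]
0.014 [315.09219175 186.66717357]
315 [ 22.  19.  17.  14.  14.  14.  14.  14.  15.  18.  43.  91. 144. 180.
 191. 190. 187. 180. 165. 146. 131. 122. 117. 116.]
t 21.85 pos [534.8 192.9 280.2] z [-1.e-04 -1.e-04 -1.e+00] yaw y-axis deg 109.84 F [ 0.3  0.7 -0.6] T [-0.03 -0.05  0.  ] w 85.2 q [ 0.346  0.307  0.163  1.427 -0.    -0.   ]
```

View pics/o10.png

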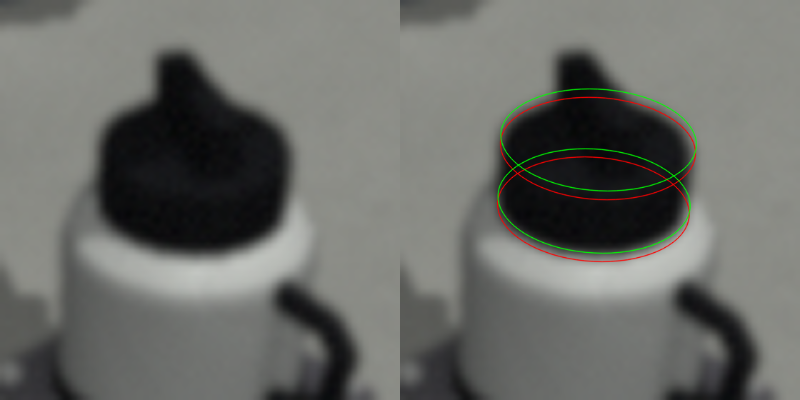

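```bash
python3 - <<'E'
from h import *
e=read_camera('scene');now=cv2.resize(e['color'][150:240,290:350,::-1],(400,600),interpolation=cv2.INTER_CUBIC)
old=cv2.imread('pics/s7.png')[:,:400]
for n,i in (('old',old),('now',now)):
    g=cv2.cvtColor(i,cv2.COLOR_BGR2GRAY).astype(float)
    out=[]
    for x in range(100,240,20):
        p=g[180:320,x-10:x+10].mean(1); k=np.argmax(p>90); out.append(150+(180+k)/6.667)
    print(n,np.round(out,2))
st()
E
```

```text
old [187.35 188.25 188.55 189.   189.15 188.55 187.65]
now [188.1  189.   189.45 189.6  189.45 189.   188.25]
t 21.90 pos [534.5 192.8 279.7] z [-1.1e-03 -5.0e-04 -1.0e+00] yaw y-axis deg 109.84 F [-0.1 -0.5  0.2] T [-0.01 -0.   -0.  ] w 85.3 q [ 0.346  0.307  0.162  1.427 -0.    -0.   ]
```

```bash
python3 -m crank '0 0 20 0 0 0;0 -30 20 0 0 0;-8 -40 0 0 0 0;-8 -40 0 0 0 0;-8 -40 0 0 0 0;-8 -40 0 0 0 0;-8 -40 0 0 0 0;-8 -40 0 0 0 0;-8 -40 0 0 0 0;-8 -40 0 0 0 0;-8 -40 0 0 0 0;-8 -40 0 0 0 0;0 0 0 0 0 0'
python3 - <<'E'
from h import *
st()
t=read_camera('top');e=read_camera('scene')
cv2.imwrite('pics/t11.png',t['color'][:,:,::-1]);cv2.imwrite('pics/s11.png',e['color'][:,:,::-1])
a=cv2.resize(t['color'][175:255,160:240,::-1],(400,400),interpolation=cv2.INTER_CUBIC)
b=cv2.resize(e['color'][145:225,280:360,::-1],(400,400),interpolation=cv2.INTER_CUBIC)
cv2.imwrite('pics/c11.png',cv2.convertScaleAbs(np.hstack([a,b]),alpha=1.8))
E
```

```text
time_s: 23.2
eef_pos: [0.4536, -0.2407, 0.319]
ee_rot: [-0.001, -0.17, 0.985, 0.0]
ft_force: [0.1, 0.3, -0.6]
width: 0.0853
t 23.20 pos [ 453.6 -240.7  319. ] z [-2.1e-03 -2.0e-04 -1.0e+00] yaw y-axis deg 109.59 F [ 0.1  0.3 -0.6] T [ 0.04 -0.06  0.01] w 85.3 q [-4.87e-01  2.06e-01  1.24e-01  1.49e+00 -1.00e-03 -8.29e-01]
```

View pics/c11.png

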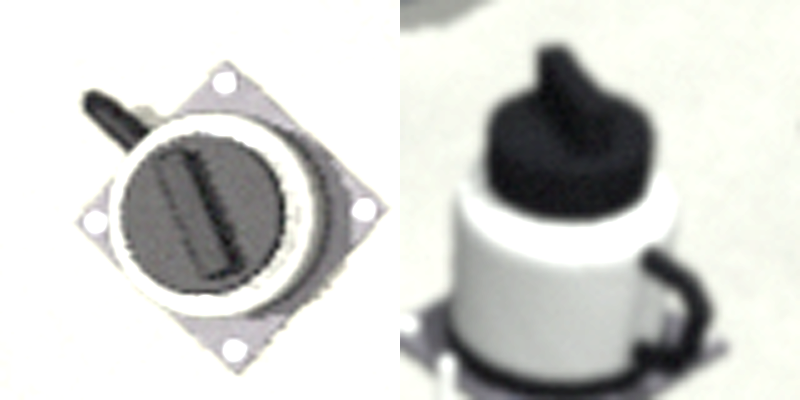

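View pics/t11.png

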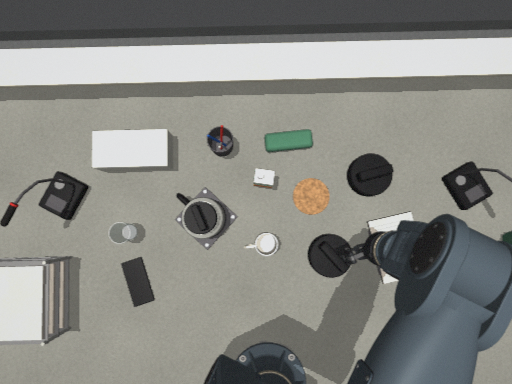

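```bash
python3 - <<'E'
from h import *
t=read_camera('top');e=read_camera('scene')
T0=cv2.imread('pics/top0.png');S0=cv2.imread('pics/scene0.png');T1=cv2.imread('pics/t11.png');S1=cv2.imread('pics/s11.png')
a=np.linspace(0,2*np.pi,361)
def disc(T,box):
    g=T.max(2).copy();x0,y0,x1,y1=box;m=np.zeros(g.shape,np.uint8);m[y0:y1,x0:x1]=(g[y0:y1,x0:x1]<80)
    m=cv2.morphologyEx(m,cv2.MORPH_OPEN,np.ones((7,7)))
    c=max(cv2.findContours(m,0,1)[0],key=cv2.contourArea);return cv2.fitEllipse(cv2.convexHull(c))
def rows(S,c,zb,bardeg,bgrow):
    g=cv2.cvtColor(S,cv2.COLOR_BGR2GRAY).astype(float)
    # lower front edge
    P=np.c_[c[0]+.048*np.cos(a),c[1]+.048*np.sin(a),a*0+zb];q=proj(e,P);k=q[:,1].argmax();u,v=q[k]
    p=g[:,int(round(u))-2:int(round(u))+3].mean(1);y=np.arange(int(v)-8,int(v)+7);pp=p[y];lo=pp[:5].min();hi=pp[8:].max();h=(lo+hi)/2
    i=np.where((pp[:-1]<h)&(pp[1:]>=h))[0][0];vm=y[i]+(h-pp[i])/(pp[i+1]-pp[i]);print(' lower edge pred %.2f meas %.2f'%(v,vm))
    # bar top
    b=np.radians(bardeg);ux=np.array([np.cos(b),np.sin(b)]);uy=np.array([-ux[1],ux[0]])
    C=np.array([[*(np.array(c)+sx*.038*ux+sy*.01*uy),zb+.07] for sx in(1,-1) for sy in (1,-1)]);q=proj(e,C)
    far=q[np.argsort(q[:,1])[:2]];u=far[:,0].mean();v=far[:,1].mean()
    p=g[:,int(round(u))-1:int(round(u))+2].mean(1);y=np.arange(int(v)-7,int(v)+6);pp=p[y];h=(pp[:3].mean()+pp[-3:].min())/2
    i=np.where((pp[:-1]>h)&(pp[1:]<=h))[0][0];vm=y[i]+(h-pp[i])/(pp[i+1]-pp[i]);print(' bar top u %.1f pred %.2f meas %.2f'%(u,v,vm))
d0=disc(T0,(290,175,340,225));d1=disc(T1,(178,190,232,245));print(d0,d1)
c0=ray(t,*d0[0],.035)[:2];print('coaster',c0);rows(S0,c0,.004,76.4,0)
for g in (.002,.007):
    c1=ray(t,*d1[0],.12+g+.031)[:2];print('jug gap',g,c1);rows(S1,c1,.12+g,21.5,0)
E
```

```text
((313.1866149902344, 198.6917724609375), (28.925512313842773, 29.60797119140625), 88.08000183105469) ((200.31768798828125, 217.54403686523438), (31.80631446838379, 32.491554260253906), 77.8010482788086)
coaster [ 0.59011939 -0.16561606]
 lower edge pred 228.32 meas 227.14Traceback (most recent call last):
  File "<stdin>", line 22, in <module>
  File "<stdin>", line 20, in rows
IndexError: index 0 is out of bounds for axis 0 with size 0
```

Calibrated on the coaster, where the edge height is known, the scene view reads the lower edge 1.2 px too high. On the jug it reads about 1 px above the 2 mm prediction, while a 7 mm gap would put it about 0.5 px below prediction. So the lid is home. Last I check the bystanders, then hand in.

```bash
python3 - <<'E'
from h import *
A=cv2.imread('pics/top0.png').astype(int);B=cv2.imread('pics/t11.png').astype(int)
D=abs(A-B).max(2)
for n,(x0,y0,x1,y1) in dict(carton=(250,165,280,192),mug=(243,228,283,260),tumbler=(105,218,140,247),pencup=(203,122,238,160),case=(260,125,318,156)).items(): print(n,(D[y0:y1,x0:x1]>40).sum())
st();print(r.close_job())
E
```

```text
carton 0
mug 0
tumbler 0
pencup 0
case 0
t 23.40 pos [ 454.8 -236.4  319.8] z [-9.e-04  8.e-04 -1.e+00] yaw y-axis deg 109.85 F [-0.8  0.8  0.6] T [ 0.03  0.04 -0.05] w 85.6 q [-0.48   0.204  0.123  1.491  0.    -0.826]
the job is handed in; nothing more can be done
None
```

The lid is on the jug and appears to be screwed fully home. I handed the job in at 23.4 s, with the gripper open and clear of everything.

**What I did:**
- **Placing and drop:** I took the smallest lid from the cork coaster and set it level on the neck. It dropped into the thread start after about 6° anticlockwise. The gap there was about 7 mm, judged from the contact height. I did not turn on to feel the anticlockwise stop.
- **Screwing:** I turned it about 61° clockwise, regrasping once after a half turn of the tool because the last joint was near its limit. It came down about 4.8 mm and stopped hard at up to 1.95 Nm.

**Last checks:**
- **Bystanders:** the before and after top views show no change at the carton, mug, tumbler, pen cup and glasses case.
- **Fit:** the torque stop, the turn and the descent all agree with fully home.
- **Camera, weaker:**
  - The raw edge reading lay between the 2 mm and 7 mm gaps. After correcting for the bias seen on the coaster it fits about 2 mm.
  - A direct before and after comparison showed only about 2 mm of drop, against the 4.8 mm the arm measured.
  - The check on the bar's top failed to run.

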